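# Pop out a nail dryer's battery and stop it with the other finger

### The job

The nail dryer's battery pack has to come out for charging: press down the release key beside the battery bay with one fingertip, and have the other finger waiting in front of the bay to stop the pack as the spring throws it out, before it slides away over the sill. Leave the pack standing a little way out, with more than half of it still in the bay, and take the hand away. Do not lift or pull the pack, and leave the other things on the sill where they are.

Things in the scene. Friction and masses are not known exactly. Their poses are not given: they have to be found in the camera images.
- dryer: low battery nail-dryer fan, 170 long (x) x 104 wide (y) x 40 mm high, fixed to the sill; round fan guard on its rear half (46 mm high), 20 mm toggle switch before it. Origin: centre of its underside; x points from the front end (turned to the robot, with the battery bay's mouth and the release key) to the fan end, y to the left seen from the robot, z up
- bay_mouth (a point): centre of the battery bay's mouth, in the plane of the dryer's front face, 17 mm above the sill (dryer frame: -85, -20, 17 mm); axes as the dryer's, x points into the bay. The bay is a level roofed tunnel, its floor 4 mm above the sill; in front of it is free sill
- pack_nose (a point): centre of the battery pack's front end face (42 mm wide, 26 mm high, from 4 to 30 mm above the sill). At the start it stands 6 mm out of the mouth (x = -6 mm in the frame of bay_mouth)
- battery_pack: smooth dark battery pack 79 (x) x 42 x 26 mm, 110 g, in the bay, nose showing. Origin: on its underside, 41 mm behind the nose face, x away from the nose. When the key frees it, a spring (6 N, 10 mm stroke) shoots it out along the dryer's -x at up to 1 m/s; unstopped it leaves the bay within 0.25 s. Stopped by a finger with its nose more than 16 mm out, it stays there, the spring spent
- release_key (a joint): release key, a flat black plastic paddle sticking out of the front end to the left of the mouth (seen from the robot), pressed straight down: 0 at rest, 0.007 m fully down, where it stops hard; takes about 2 N to start and 4 to 5 N fully down, springs back up by itself. At about 0.004 m it frees the pack
- key_pad (a point): centre of the top face of the key's ribbed pad, 26 (x) x 28 mm (y), 25 mm above the sill at rest (18 mm when pressed); 29 mm in front of the mouth's plane and 47 mm to the left of the bay's centre line (dryer frame: -114, 27, 25 mm). A 16 mm wide stem joins it to the dryer
- bottle_round: round closed nail-polish bottle of pink glass with a tapered black cap, 31 mm across, 62 mm tall, 55 g; leave it alone. Origin: centre of its underside
- bottle_square: square closed nail-polish bottle of pink glass with a tapered black cap, 26 mm square, 62 mm tall, 55 g; leave it alone. Origin: centre of its underside
- tray: round white enamel tray, 160 mm across, 14 mm high, with the buffer on it; leave it alone. Origin: centre of its underside
- buffer: grey nail buffer block 90 x 26 x 24 mm lying on the tray; leave it alone. Origin: centre of its underside
- orange_stick: thin wooden orange stick, 130 mm long, 5 mm thick, lying on the sill; leave it alone. Origin: its middle, x along it
- dish: small clear glass dish, 44 mm across, 26 mm high; leave it alone. Origin: centre of its underside
- clippers: steel nail clippers 58 x 12 mm, 10 mm high, lying on the sill; leave them alone. Origin: middle of the underside

How it is judged:
By the outcome, as a careful person would: the job done as asked, in the order asked, and still so for the second after the job is handed in, with the robot touching nothing.
It also fails if it takes over 29 s, if anything falls off the work surface, if the arm or the gripper's body presses on something with over 40 N, if the wrist force passes 120 N, or if a joint passes its speed limit or range.

### The arm

A 7-joint arm with a two-finger parallel gripper is mounted at the origin on the work surface. World frame = base frame: x ahead of the robot, y to its left, z up, the work surface at z = 0. Lengths are in m, angles in degrees, forces in N, time in s.
With the tool pointing down it reaches from about 0.35 to 0.9 m from the base axis. Payload 8.1 kg.
Tool frame: the origin (TCP) lies on the centre line of the jaws, within the pads' length; the fingertips stand 14 mm ahead of it and the grasp point (between the pads) lies 5 mm behind it; z points along the fingers, y is the line along which they close (so a half turn about z gives the same grasp; the last joint's range is limited). The gripper opens to 85 mm and grips with 20 to 120 N. Pads are 22 mm wide; open, the fingers measure 114 mm over their backs; the gripper's body (76 mm by 85 mm) begins 54 mm behind the grasp point. The pads swing forward as they close: fully open they stand 13 mm farther back than shut.
Start: joints at [-73.43, 24.895, 1.432, 90.138, -0.665, 64.973, -4.303], TCP at [0.239, 0.578, 0.245] pointing down, gripper open.
Joint ranges: [-149.89, 149.89], [-25.12, 119.58], [-72.63, 75.52], [4.76, 147.25], [-75.54, 255.54], [6.69, 114.76], [-157.13, 157.13]. Speed limits (degrees/s): [127.2, 127.2, 172.46, 172.46, 180, 180, 180].

### API

Orientations are given as a 3x3 rotation matrix whose columns are the frame's x, y, z axes.
In Python, from station import arm gives the robot as it stands. The module is installed in compiled form; this text tells all that it offers.
- The arm moves only by the shell command python3 -m crank 'ROWS' [FORCE]. ROWS is JSON, a list of rows, each a list of 7 numbers: the shift along the tool's x, y, z in cm, then the turn, a rotation vector about the tool's x, y, z in rad, then the opening, from 0 (shut) to 1 (fully open). In form: [[tx, ty, tz, wx, wy, wz, hand], ...]. A call has 1 to 20 rows; each row shifts and turns the commanded pose from where the row before left it, along the tool's axes as they then stand; what a row does not reach is not made up. A row lasts 1/12 s, in which the tool goes at most 41.7 mm and 7.16 degrees, less where a joint would pass 70% of its speed; a pose out of reach is approached as far as the arm can. A call with a gripper value outside its range is refused whole. The fingers move at their own pace and stop on an object; FORCE is the grip in N (left out, the last holds). Time passes only in rows, so rows that do not move let the fingers close. It gives the time, the measured TCP pose, the force, the opening and the grip force at its end, in the units of the state.
- arm.state(): the state, without advancing time (a new reading comes with each control period).
- arm.capture(name): name is "scene" or "side" or "wrist"; returns a dict with "frame" (400x640x3 uint8, red, green, blue), "fx", "fy", "cx", "cy" (pixels), "R" (3x3) and "t" (3): a world point X has camera coordinates R X + t; the wrist camera has in their place "T_tool_cam" (4x4, takes a point from camera to tool coordinates, whose origin is the TCP and whose axes are the flange's). Camera axes: x right, y down, z forward; pixel columns grow to the right and rows downward; lengths in m; the calibration is good to about 2 mm. A picture is of the moment at which its call begins: read the wrist's pose just before it. There is no depth.
- arm.finish_job(): hands the job in; it is judged then, once.
The state is a dict: "clock": time; "joints": joint angles; "joint_velocities": joint speeds; "joint_efforts": joint torques, N m; "tool_pos": TCP position; "eef_rot": TCP orientation; "contact_force": force on the tool from outside, world axes, zero at the start; "moment": the same for the moment, N m; "grip_width": opening from 0.0 (shut) to 1.0 (fully open); "gripper_force": force on a finger pad.
Only numpy, scipy, OpenCV 4.12 (cv2) and the standard library are available. Lean on these libraries where they do the work, as an engineer would, in place of code of your own. Each camera call takes 0.05 s, during which the arm holds its last target. There are 200 camera calls.

## Working session

There is one attempt and no reset: what is moved stays moved. The work goes in short steps, Python scripts to look and compute and a shell command to move; the robot and the scene stay as the last step left them, time stands still between calls to the robot, and variables do not carry over. Pictures are saved under pics/ and viewed, at most 10 in all, crops included, and the job is handed in when it is done.

```bash
mkdir -p pics
python3 - <<'E'
from station import arm
import cv2,json,numpy as np
s=arm.state();print({k:np.round(v,4).tolist() for k,v in s.items()})
for n in("scene","side"):
    c=arm.capture(n);cv2.imwrite(f"pics/{n}.png",c["frame"][:,:,::-1])
    print(n,c["fx"],c["fy"],c["cx"],c["cy"],np.round(c["R"],4).tolist(),np.round(c["t"],4).tolist())
    np.savez(f"{n}.npz",**c)
E
```

```text
{'clock': 0.0, 'joints': [-73.4296, 24.9349, 1.4323, 90.189, -0.6667, 64.9737, -4.3027], 'joint_velocities': [0.1713, -0.0046, -0.0659, 0.0469, 0.0333, -0.0419, -0.022], 'joint_efforts': [0.0005, -67.0471, 1.0253, -31.6211, 0.0156, 0.0123, -0.0], 'tool_pos': [0.2385, 0.5772, 0.2445], 'eef_rot': [[-0.9242, 0.382, -0.0005], [0.382, 0.9242, -0.0015], [-0.0001, -0.0016, -1.0]], 'contact_force': [0.1019, 0.1963, 0.1193], 'moment': [-0.0102, 0.0206, 0.0175], 'gripper_force': 0.0, 'grip_width': 1.001}
scene 478.1790564183167 478.1790564183167 316.7083497581963 199.8418789648249 [[-0.6311, 0.7757, 0.0093], [0.4027, 0.3379, -0.8507], [-0.663, -0.5331, -0.5256]] [0.3474, -0.182, 1.4861]
side 391.9142793759727 391.9142793759727 319.425207870957 200.5390664620842 [[0.6956, -0.7183, -0.0148], [-0.5666, -0.5358, -0.626], [0.4418, 0.4438, -0.7797]] [-0.3976, 0.3614, 0.4591]
```

View pics/scene.png

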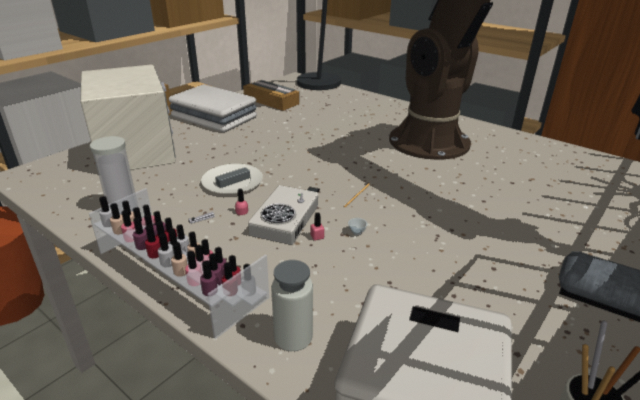

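View pics/side.png

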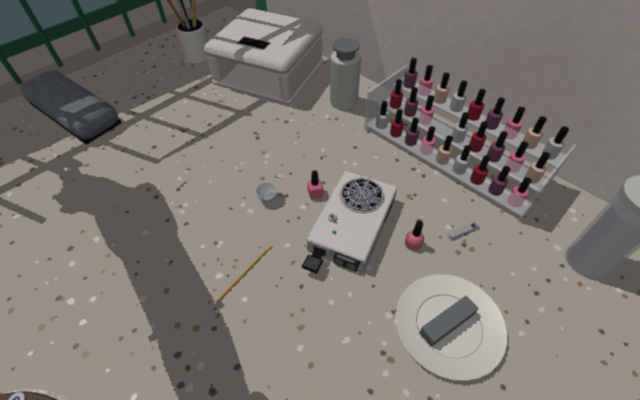

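Scene: the dryer is around (285,213), with the key at about (314,190). Side: the dryer is around (353,217), the key pad at (314,262) and the pack nose at (346,263). Next I'll enlarge both views.

Run:
```python
import cv2,numpy as np
a=cv2.imread("pics/side.png")[165:285,290:410]; b=cv2.imread("pics/scene.png")[170:250,240:340]
a=cv2.resize(a,(480,480),interpolation=2); 
cv2.imwrite("pics/crop1.png",cv2.resize(a,(600,600),interpolation=2))
```

```text
(no output)
```

View pics/crop1.png

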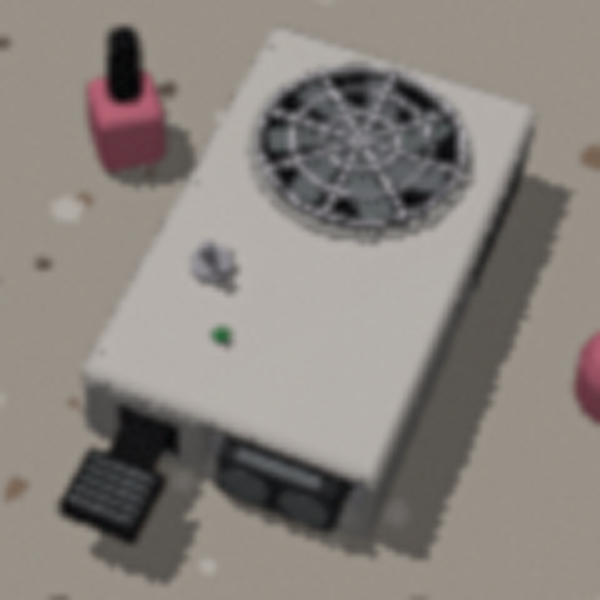

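The crop shows the top corners at about (87,372), (370,483), (530,108) and (275,30), and the pad centre at about (112,488). The crop scale is 5 and its offset is (290,165).

```bash
cat > h.py <<'E'
import numpy as np
def ray(c,u,v):
    d=c["R"].T@np.array([(u-c["cx"])/c["fx"],(v-c["cy"])/c["fy"],1]); return -c["R"].T@c["t"],d/np.linalg.norm(d)
def onz(c,u,v,z):
    o,d=ray(c,u,v); return o+d*(z-o[2])/d[2]
def tri(obs):
    A=0;b=0
    for c,u,v in obs:
        o,d=ray(c,u,v);P=np.eye(3)-np.outer(d,d);A=A+P;b=b+P@o
    return np.linalg.solve(A,b)
def wcam(c,p,R):
    T=c["T_tool_cam"];Rw=R@T[:3,:3];tw=R@T[:3,3]+p
    return dict(fx=c["fx"],fy=c["fy"],cx=c["cx"],cy=c["cy"],R=Rw.T,t=-Rw.T@tw)
E
python3 - <<'E'
from h import *
c=dict(np.load("side.npz")); f=lambda x,y:(290+x/5,165+y/5)
P=[onz(c,*f(*q),.04) for q in[(87,372),(370,483),(530,108),(275,30)]]
for p in P:print(p.round(4))
print([round(np.linalg.norm(P[i]-P[(i+1)%4]),4) for i in range(4)])
x=(P[2]+P[3]-P[0]-P[1]);x/=np.linalg.norm(x);print("yaw",np.degrees(np.arctan2(x[1],x[0])))
ctr=sum(P)/4;y=np.array([-x[1],x[0],0]);print(ctr,"pad pred",ctr-x*.114+y*.027,"meas",onz(c,*f(112,490),.025),"mouth",ctr-.085*x-.02*y)
from station import arm
w=arm.capture("wrist");print(w["T_tool_cam"].round(4).tolist(),w["fx"])
E
```

```text
[ 0.5116 -0.0317  0.04  ]
[ 0.5435 -0.1251  0.04  ]
[ 0.7018 -0.0674  0.04  ]
[0.6674 0.0252 0.04  ]
[np.float64(0.0987), np.float64(0.1685), np.float64(0.0988), np.float64(0.1659)]
yaw 20.036423464870364
[ 0.60605883 -0.04974274  0.04      ] pad pred [ 0.489708   -0.06343531  0.04      ] meas [ 0.49186241 -0.0620809   0.025     ] mouth [ 0.5330558  -0.09765473  0.04      ]
[[-0.0007, -0.9639, -0.2664, 0.0664], [1.0, -0.0008, 0.0003, -0.0004], [-0.0005, -0.2664, 0.9639, -0.1292], [0.0, 0.0, 0.0, 1.0]] 288.9398271362306
```

The dryer's yaw is 20°, the top measures 99 × 167 mm and the pad matches its predicted position, so the numbers are plausible. I'll move above the front end, then turn.

```bash
python3 -m crank '[[-2.45,-2.58,0.22,0,0,0,0.38],[-2.45,-2.58,0.22,0,0,0,0.38],[-2.45,-2.58,0.22,0,0,0,0.38],[-2.45,-2.58,0.22,0,0,0,0.38],[-2.45,-2.58,0.22,0,0,0,0.38],[-2.45,-2.58,0.22,0,0,0,0.38],[-2.45,-2.58,0.22,0,0,0,0.38],[-2.45,-2.58,0.22,0,0,0,0.38],[-2.45,-2.58,0.22,0,0,0,0.38],[-2.45,-2.58,0.22,0,0,0,0.38],[-2.45,-2.58,0.22,0,0,0,0.38],[-2.45,-2.58,0.22,0,0,0,0.38],[-2.45,-2.58,0.22,0,0,0,0.38],[-2.45,-2.58,0.22,0,0,0,0.38],[-2.45,-2.58,0.22,0,0,0,0.38],[-2.45,-2.58,0.22,0,0,0,0.38],[-2.45,-2.58,0.22,0,0,0,0.38],[-2.45,-2.58,0.22,0,0,0,0.38],[-2.45,-2.58,0.22,0,0,0,0.38],[-2.45,-2.58,0.22,0,0,0,0.38]]' 
python3 -m crank '[[0,0,0,0,0,-0.123,0.38],[0,0,0,0,0,-0.123,0.38],[0,0,0,0,0,-0.123,0.38],[0,0,0,0,0,-0.123,0.38],[0,0,0,0,0,-0.123,0.38],[0,0,0,0,0,-0.123,0.38],[0,0,0,0,0,0,0.38],[0,0,0,0,0,0,0.38]]'
cat >> h.py <<'E'
def snap(n):
    from station import arm; import cv2
    s=arm.state(); c=arm.capture("wrist"); cv2.imwrite(f"pics/{n}.png",c["frame"][:,:,::-1])
    w=wcam(c,np.array(s["tool_pos"]),np.array(s["eef_rot"])); np.savez(n+".npz",**w); print(np.round(s["tool_pos"],4),np.round(s["eef_rot"],4).tolist(),s["grip_width"],s["contact_force"],s["clock"]); return s,w
E
python3 -c "
from h import *
snap('w1')"
```

```text
clock: 1.82
tool_pos: [0.4947, -0.0881, 0.2012]
eef_rot: [[-0.924, 0.382, 0.0], [0.382, 0.924, 0.0], [0.0, 0.0, -1.0]]
contact_force: [0.4, 0.2, 0.6]
grip_width: 0.379
gripper_force: 0.0
clock: 2.48
tool_pos: [0.4943, -0.0865, 0.2012]
eef_rot: [[-0.942, -0.335, -0.0], [-0.335, 0.942, 0.0], [0.0, 0.0, -1.0]]
contact_force: [0.4, 0.8, -0.8]
grip_width: 0.382
gripper_force: 0.0
[ 0.4943 -0.0865  0.2012] [[-0.9421, -0.3355, -0.0002], [-0.3355, 0.9421, 0.0002], [0.0001, 0.0002, -1.0]] 0.381851619270582 [ 0.44004017  0.75279673 -0.79280736] 2.4833
```

View pics/w1.png

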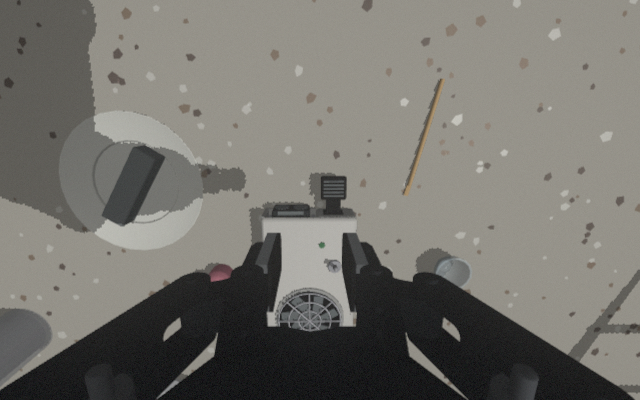

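The wrist view shows the pad at about (333,187), the pack nose at about (291,211) and the dryer's front edge near row 217. The fingers frame the dryer at the bottom. I'll enlarge this for accuracy.

Run:
```python
import cv2
a=cv2.imread("pics/w1.png")[165:265,235:385]
cv2.imwrite("pics/crop2.png",cv2.resize(a,(750,500),interpolation=2))
```

```text
(no output)
```

View pics/crop2.png

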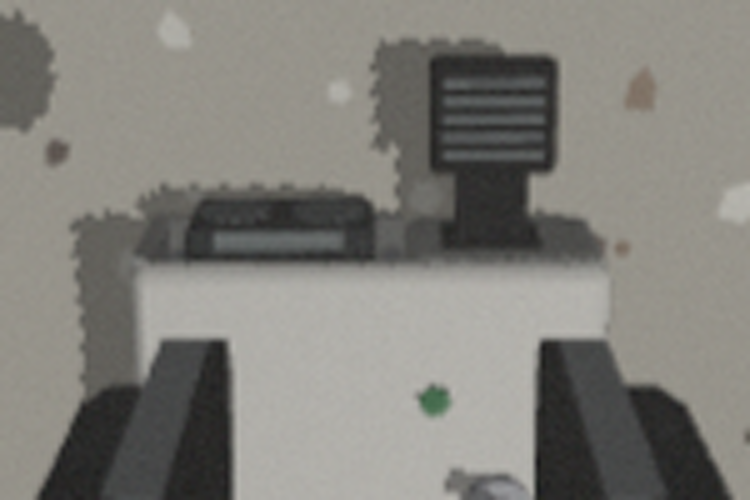

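The crop (scale 5, offset (235,165)) shows the pad ribs centred at (494,112), the front top edge at row 262 between columns 138 and 606, and the LED at (434,400). The finger inner corners are at (228,340) and (540,340).

Run:
```python
from h import *
s=dict(np.load("side.npz"));w=dict(np.load("w1.npz"))
f=lambda x,y:(290+x/5,165+y/5); g=lambda x,y:(235+x/5,165+y/5)
for n,a,b in[("pad",(113,489),(494,114)),("LED",(222,337),(434,400)),("FL",(87,372),(606,262)),("FR",(370,483),(138,262))]:
    print(n,tri([(s,*f(*a)),(w,*g(*b))]).round(4))
FL,FR=onz(w,*g(606,262),.04),onz(w,*g(138,262),.04);print("edge",FL.round(4),FR.round(4),np.linalg.norm(FL-FR))
y=(FL-FR)/np.linalg.norm(FL-FR);print("yaw",np.degrees(np.arctan2(-y[0],y[1])))
x=np.array([y[1],-y[0],0]);m=(FL+FR)/2
pads=onz(w,*g(494,114),.025)
nose=[onz(w,*g(*q),.030) for q in[(198,198),(372,198)]]
print("in dryer frame x from front,y: pad",(pads-m)@x,(pads-m)@y,"nose",[((q-m)@x,(q-m)@y) for q in nose])
t=np.array([.4943,-.0865]);print("tcp",(t-m[:2])@x[:2],(t-m[:2])@y[:2])
for z in(.187,.190,.194):
    P=[onz(w,*g(*q),z) for q in[(160,340),(228,340),(540,340),(605,340)]]
    print(z,[( ((q-m)@x).round(4),((q-m)@y).round(4)) for q in P])
```

```text
pad [ 0.4919 -0.0624  0.0259]
LED [ 0.5535 -0.0537  0.0385]
FL [ 0.5124 -0.0302  0.0374]
FR [ 0.5451 -0.1244  0.0376]
edge [ 0.5114 -0.0307  0.04  ] [ 0.5446 -0.1244  0.04  ] 0.0994581284167638
yaw 19.554126372697617
in dryer frame x from front,y: pad -0.028737766718085138 0.02645760508260122 nose [(np.float64(-0.011190741297138297), np.float64(-0.03782184700111073)), (np.float64(-0.011191226043846834), np.float64(-4.329186801960063e-05))]
tcp -0.03475493569528098 0.002842514627483592
0.187 [(np.float64(-0.0426), np.float64(-0.0217)), (np.float64(-0.0426), np.float64(-0.0144)), (np.float64(-0.0426), np.float64(0.0188)), (np.float64(-0.0426), np.float64(0.0258))]
0.19 [(np.float64(-0.0439), np.float64(-0.0212)), (np.float64(-0.0439), np.float64(-0.0141)), (np.float64(-0.0439), np.float64(0.0185)), (np.float64(-0.0439), np.float64(0.0253))]
0.194 [(np.float64(-0.0455), np.float64(-0.0205)), (np.float64(-0.0455), np.float64(-0.0136)), (np.float64(-0.0455), np.float64(0.018)), (np.float64(-0.0455), np.float64(0.0246))]
```

The measurements agree: pad height is 25.9 mm against 25, and the tool's yaw is within 0.1° of the dryer's. The waiting finger's face would stand about 22 mm out, which is inside the 16–39 mm range. Now descending to just above the key.

```bash
python3 -m crank '[[-0.2,0,2.5,0,0,0,0.38],[0,0,3,0,0,0,0.38],[0,0,3,0,0,0,0.38],[0,0,3,0,0,0,0.38],[0,0,2.5,0,0,0,0.38],[0,0,1,0,0,0,0.38],[0,0,0,0,0,0,0.38],[0,0,0,0,0,0,0.38]]'
python3 - <<'E'
from h import *
import cv2
from station import arm
snap('w2'); c=arm.capture("side");cv2.imwrite("pics/s2.png",c["frame"][:,:,::-1])
a=cv2.imread("pics/w2.png")[130:380,140:500];b=cv2.resize(c["frame"][215:290,280:388,::-1],(360,250),interpolation=2)
cv2.imwrite("pics/m2.png",np.hstack([a,b]))
E
```

```text
clock: 3.2
tool_pos: [0.4965, -0.0858, 0.0517]
eef_rot: [[-0.941, -0.338, -0.0], [-0.338, 0.941, -0.0], [0.0, -0.0, -1.0]]
contact_force: [-0.3, 0.5, -0.4]
grip_width: 0.379
gripper_force: 0.0
[ 0.4965 -0.0858  0.0517] [[-0.9412, -0.3378, -0.0004], [-0.3378, 0.9412, -0.0002], [0.0004, -0.0001, -1.0]] 0.37933949765820907 [-0.32252295  0.54176099 -0.37555198] 3.2
```

View pics/m2.png

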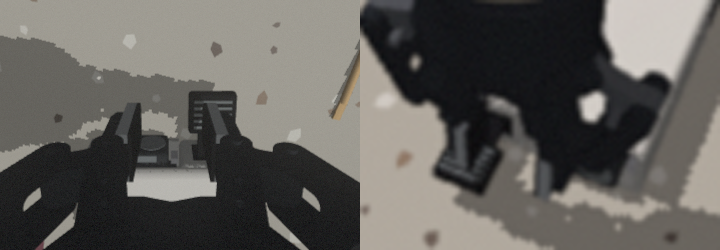

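The left finger is over the pad's inner part and the right finger stands in front of the pack's nose, with clearance. Next I'll descend to near contact.

```bash
python3 -m crank '[[0,0,0.6,0,0,0,0.38],[0,0,0.4,0,0,0,0.38],[0,0,0.2,0,0,0,0.38],[0,0,0,0,0,0,0.38]]'
```

```text
clock: 3.63
tool_pos: [0.4962, -0.0856, 0.0391]
eef_rot: [[-0.941, -0.339, -0.0], [-0.339, 0.941, 0.0], [0.0, 0.0, -1.0]]
contact_force: [-0.2, -0.0, -0.2]
grip_width: 0.38
gripper_force: 0.0
```

```bash
python3 -m crank '[[0,0,0.2,0,0,0,0.38],[0,0,0.2,0,0,0,0.38],[0,0,0,0,0,0,0.38]]'
```

```text
clock: 3.88
tool_pos: [0.4963, -0.0857, 0.0351]
eef_rot: [[-0.941, -0.339, -0.0], [-0.339, 0.941, 0.0], [0.0, 0.0, -1.0]]
contact_force: [-6.7, 0.6, 4.2]
grip_width: 0.382
gripper_force: 1.4
```

```bash
python3 -m crank '[[0,0,0.1,0,0,0,0.38],[0,0,0,0,0,0,0.38],[0,0,0,0,0,0,0.38],[0,0,0,0,0,0,0.38]]'
python3 - <<'E'
from h import *
import cv2
snap('w3')
a=cv2.imread("pics/w3.png")[200:320,240:400]
cv2.imwrite("pics/m3.png",cv2.resize(a,(640,480),interpolation=2))
E
```

```text
clock: 4.22
tool_pos: [0.4963, -0.0857, 0.0344]
eef_rot: [[-0.941, -0.339, -0.0], [-0.339, 0.941, 0.0], [0.0, 0.0, -1.0]]
contact_force: [-1.3, -0.9, 3.7]
grip_width: 0.38
gripper_force: 1.5
[ 0.4963 -0.0857  0.0344] [[-0.9407, -0.3392, -0.0], [-0.3392, 0.9407, 0.0], [0.0, 0.0, -1.0]] 0.3799701750024252 [-1.29979543 -0.85275857  3.70947439] 4.2167
```

View pics/m3.png

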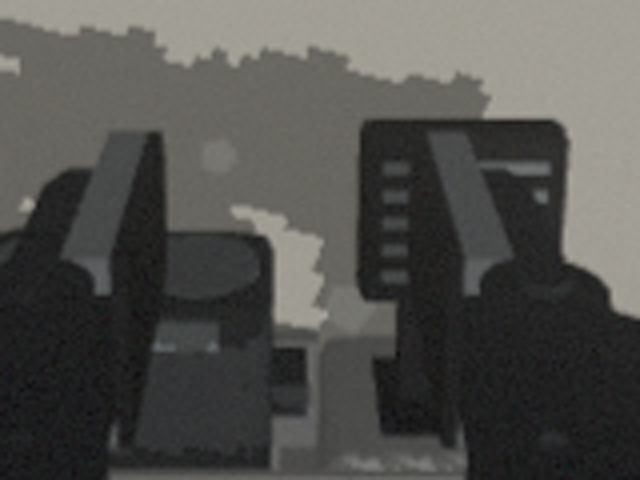

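The pack has come out and stopped against the waiting finger, with the key pressed. The side force has died away. I'll back off 5 mm toward the robot, then go straight up.

```bash
python3 -m crank '[[0.25,0,0,0,0,0,0.38],[0.25,0,0,0,0,0,0.38],[0.1,0,-0.5,0,0,0,0.38],[0,0,-1,0,0,0,0.38],[0,0,-2,0,0,0,0.38],[0,0,-3,0,0,0,0.38],[0,0,-3,0,0,0,0.38],[0,0,-3,0,0,0,0.38],[0,0,-3,0,0,0,0.38],[0,0,0,0,0,0,0.38],[0,0,0,0,0,0,0.38]]'
python3 - <<'E'
from h import *
import cv2
snap('w4')
a=cv2.imread("pics/w4.png")[165:265,235:385]
cv2.imwrite("pics/m4.png",cv2.resize(a,(750,500),interpolation=2))
E
```

```text
clock: 5.18
tool_pos: [0.4914, -0.0879, 0.1914]
eef_rot: [[-0.941, -0.339, 0.004], [-0.339, 0.941, 0.0], [-0.003, -0.001, -1.0]]
contact_force: [-0.9, -0.7, -1.3]
grip_width: 0.38
gripper_force: 0.0
[ 0.4914 -0.0879  0.1914] [[-0.9408, -0.3391, 0.0037], [-0.3391, 0.9408, 0.0001], [-0.0035, -0.0012, -1.0]] 0.38020764453479544 [-0.9482666  -0.72918616 -1.27927309] 5.1833
```

View pics/m4.png

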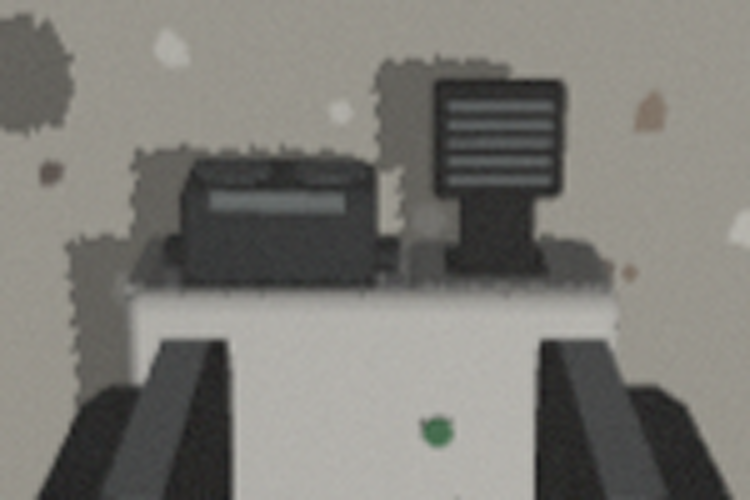

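The pack stands out of the bay with its nose edge at about row 163 (front edge row 288), the key is back up, and the hand is clear. I'll check how far out the pack is, then hand in.

Run:
```python
from h import *
w=dict(np.load("w4.npz"));g=lambda x,y:(235+x/5,165+y/5)
x=np.array([np.cos(.3412),np.sin(.3412),0])
out=(onz(w,*g(280,288),.04)-onz(w,*g(280,166),.028))@x;print(out)
if .016<out<.036:
    from station import arm;print(arm.finish_job())
```

```text
0.022795392379701636
the job is handed in; nothing more can be done
None
```

The key was pressed and the waiting finger stopped the pack about 23 mm out of the bay, with well over half of it still inside; the hand is clear and the job is handed in at about 5 s.

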